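Empty the belt finisher's catch tray

ROBOT

A 7-joint arm with a two-finger parallel gripper is mounted at the origin on the work surface. World frame = base frame: x ahead of the robot, y to its left, z up, the work surface at z = 0. Lengths are in m, angles in rad, forces in N, time in s.
With the tool pointing down it reaches from about 0.4 to 0.85 m from the base axis. Payload 10.4 kg.
Tool frame: the origin (TCP) lies between the finger pads; the fingertips stand ahead of it and the grasp point (between the pads) lies 5 mm behind it (manip.tip_extent is the z of the fingertips in the tool frame, in m); z points along the fingers, y is the line along which they close (so a half turn about z gives the same grasp; the last joint's range is limited). The gripper opens to 85 mm and grips with 20 to 120 N. Pads are 22 mm wide; open, the fingers measure 114 mm over their backs; the gripper's body (76 mm by 85 mm) begins 54 mm behind the grasp point. The pads swing forward as they close: fully open they stand 13 mm farther back than shut.
Start: joints at [1.302, 0.332, -0.065, 1.46, 0.022, 1.35, -0.088], TCP at [0.152, -0.606, 0.245] pointing down, gripper open.
Joint ranges: [-2.6, 2.6], [-0.5, 2.12], [-1.47, 1.34], [0.16, 2.42], [-1.27, 4.41], [0.06, 2.06], [-2.6, 2.6]. Speed limits (rad/s): [2.22, 2.22, 2.79, 2.79, 3.14, 3.14, 3.14].

INTERFACE

Orientations are given as a unit quaternion [x, y, z, w].
In Python, from workcell import status, viewer, manip gives the robot as it stands.
- The arm moves only by the tool play_rows, never from a script. Its argument "plan" is one flat list of numbers, 7 for each row, row after row: the turn, a rotation vector about the tool's x, y, z in degrees, then the shift along the tool's x, y, z in m, then the opening, from 0 (shut) to 1 (fully open). In form: [ax, ay, az, dx, dy, dz, grip, ax, ay, az, dx, dy, dz, grip, ...]. A call has 1 to 20 rows; each row is the pose to reach, as a shift and turn from the pose commanded when the call began, along the tool's axes at that moment; what a row does not reach only later rows make up. A row lasts 1/8 s, in which the tool goes at most 62.5 mm and 10.7 degrees, less where a joint would pass 70% of its speed; a pose out of reach is approached as far as the arm can. A call with a gripper value outside its range is refused whole. The fingers move at their own pace and stop on an object; "squeeze" is the grip in N (left out, the last holds). Time passes only in rows, so rows that repeat a pose let the fingers close. It gives the time, the measured TCP pose, the force, the opening and the grip force at its end, in the units of the state.
- status.get_obs(): the state, without advancing time (a new reading comes with each control period).
- viewer.camera(name): name is "scene" or "top" or "wrist"; returns the picture (384x512x3 uint8, red, green, blue); there is no depth.
- viewer.camera_model(name): a dict with "fx", "fy", "cx", "cy" (pixels), "D" ([k1, k2, p1, p2, k3] as OpenCV has them; the pictures are not rectified), "R" (3x3) and "t" (3): a world point X has camera coordinates R X + t. Camera axes: x right, y down, z forward; pixel columns grow to the right and rows downward; lengths in m; the calibration is good to about 2 mm. A picture is of the moment at which its call begins: read the wrist's pose just before it. camera_model takes no time and is no camera call; for the wrist camera it gives the pose at the moment of the call.
- manip.hand_in(): hands the job in; it is judged then, once.
The state is a dict: "clock": time; "joint_pos": joint angles; "joint_velocities": joint speeds; "tau": joint torques, N m; "position": TCP position; "ee_rot": TCP orientation; "ft_force": force on the tool from outside, world axes, zero at the start; "torque": the same for the moment, N m; "grip_width": opening from 0.0 (shut) to 1.0 (fully open); "grasp_force": force on a finger pad.
Only numpy, scipy, OpenCV 4.12 (cv2) and the standard library are available. Lean on these libraries where they do the work, as an engineer would, in place of code of your own. Each camera call takes 0.05 s, during which the arm holds its last target. There are 200 camera calls.

TASK

Raise the finisher's stiff guard to about 70 degrees open and leave it standing there, then reach in under it and collect the two finished hammer heads from the sloping catch tray into the grey tote. Set each head down gently, without dropping it, lying flat on the tote's floor beside the head already there and not on top of anything; leave the plain square offcut in the tray and do not disturb the head already in the tote or the other things on the bench.

Things in the scene. Friction and masses are not known exactly. Their poses are not given: they have to be found in the camera images.
- tray: dark steel catch tray of the belt finisher, an open box 180 (x) x 340 (y) x 45 (z), walls and floor 5 thick, fixed. Its frame is tilted: x climbs away from the robot at 0.35 rad (20 degrees), z is normal to the tray floor; origin: centre of the underside, inner floor at z = 5. The finisher's housing (320 wide, top about 150 above the bench) stands behind it, a motor on its -y side.
- guard (a joint): angle of the guard in rad above the tray's rim: 0 shut (parallel to the tray floor), grows as its edge nearest the robot is raised, stop at 1.9; a stiff friction hinge along the tray's y at the tray's high far rim, it stays where it is left
- guard_hinge (a point): middle of the guard's hinge line, which runs along the tray's y axis; in the tray frame at (88, 0, 47). The guard is a grille of thin steel bars in a dark steel frame, 7 thick, 340 wide, reaching 186 from the hinge
- guard_bar (a point): middle of the guard's handle: a round steel bar 12 thick, 140 long, parallel to the hinge and 228 from it, 42 clear in front of the guard's edge and (shut) about 50 above the bench; carried by an arm at each end
- head_a: bright steel cross-peen hammer head, no handle, lying along its x: 110 long (x = -52, round 32 mm face, to x = +58, wedge-shaped peen), square cheeks 44 long, 34 wide (y), 32 high in the middle, about 0.5 kg; origin: centre of the underside of the cheeks, z up. In the tray at the start, its length roughly up the slope.
- head_b: bright steel cross-peen hammer head, no handle, lying along its x: 110 long (x = -52, round 32 mm face, to x = +58, wedge-shaped peen), square cheeks 44 long, 34 wide (y), 32 high in the middle, about 0.5 kg; origin: centre of the underside of the cheeks, z up. In the tray at the start, the same as the other.
- offcut: plain square steel bar offcut, 80 (x) x 30 x 30, about 0.5 kg; origin: centre of its underside. In the tray among the heads; stays there.
- tote: grey plastic open tote, 240 (x) x 260 (y) x 62 high, walls and floor 4 thick, fixed; origin: centre of its underside, inner floor at z = 4
- head_done: bright steel cross-peen hammer head, no handle, lying along its x: 110 long (x = -52, round 32 mm face, to x = +58, wedge-shaped peen), square cheeks 44 long, 34 wide (y), 32 high in the middle, about 0.5 kg; origin: centre of the underside of the cheeks, z up. Already in the tote, along the wall farthest from the robot; stays there.
- glue: white glue bottle, 56 across, 150 high; origin: centre of its underside; bystander
- spray: bare aluminium can, 64 across, 170 high; origin: centre of its underside; bystander
- wrench: steel wrench lying flat, 170 long; origin: centre of its underside; bystander
- sandblock: wooden sanding block, 120 x 60 x 34; origin: centre of its underside; bystander
- mug: white mug, 80 across, 90 high, handle at +y; origin: centre of its underside; bystander
Things that resemble listed ones, but are neither listed nor needed, are in the scene too. What is shaped like the head_a but green or red is not meant. What is shaped like the head_b but green is not meant.

How it is judged:
On the way:
1. the guard stands at about 70 degrees (62 to 78), still with both heads and the offcut in the tray (value of joint guard between 1.08 and 1.36 rad and x of head_a in the frame of tray between -0.09 and 0.09 m and y of head_a in the frame of tray between -0.17 and 0.17 m and z of head_a in the frame of tray between -0.01 and 0.04 m and x of head_b in the frame of tray between -0.09 and 0.09 m and y of head_b in the frame of tray between -0.17 and 0.17 m and z of head_b in the frame of tray between -0.01 and 0.04 m and x of offcut in the frame of tray between -0.09 and 0.09 m and y of offcut in the frame of tray between -0.17 and 0.17 m and z of offcut in the frame of tray between -0.01 and 0.04 m), for 0.3 s.
At the end, for the whole second after the job is handed in: The guard stands between 62 and 78 degrees open; both hammer heads lie at rest in the tote, level within 11 degrees, resting on its floor and not stacked (underside centre less than 26 mm above the tote's underside); the offcut is at rest in the tray (value of joint guard between 1.08 and 1.36 rad and x of head_a in the frame of tote between -0.115 and 0.115 m and y of head_a in the frame of tote between -0.125 and 0.125 m and z of head_a in the frame of tote between -0.01 and 0.026 m and angle between head_a's own x axis and vertical between 1.37 and 1.77 rad and linear speed of each of head_a, head_b, offcut below 0.02 m/s and x of head_b in the frame of tote between -0.115 and 0.115 m and y of head_b in the frame of tote between -0.125 and 0.125 m and z of head_b in the frame of tote between -0.01 and 0.026 m and angle between head_b's own x axis and vertical between 1.37 and 1.77 rad and x of offcut in the frame of tray between -0.09 and 0.09 m and y of offcut in the frame of tray between -0.17 and 0.17 m and z of offcut in the frame of tray between -0.01 and 0.04 m); the robot touches nothing.
It fails at once if a hammer head is dropped or thrown into the tote (it moves faster than 0.45 m/s inside it, which is a fall of 10 mm) (x of head_a in the frame of tote between -0.115 and 0.115 m and y of head_a in the frame of tote between -0.125 and 0.125 m and z of head_a in the frame of tote below 0.045 m and linear speed of head_a above 0.45 m/s).
It fails at once if a hammer head is dropped or thrown into the tote (it moves faster than 0.45 m/s inside it, which is a fall of 10 mm) (x of head_b in the frame of tote between -0.115 and 0.115 m and y of head_b in the frame of tote between -0.125 and 0.125 m and z of head_b in the frame of tote below 0.045 m and linear speed of head_b above 0.45 m/s).
It fails at once if the head already in the tote is shifted more than 30 mm (distance of head_done from where it was at the start of the episode above 0.03 m).
It fails at once if a bystander is shifted more than 40 mm (distance of any of glue, spray, wrench, sandblock, mug from where it was at the start of the episode above 0.04 m).
It also fails if it takes over 72 s, if anything falls off the work surface, if the arm or the gripper's body presses on something with over 40 N, if the wrist force passes 120 N, or if a joint passes its speed limit or range.

## Working session

There is one attempt and no reset: what is moved stays moved. The work goes in short steps, Python scripts to look and compute and a tool call to move; the robot and the scene stay as the last step left them, time stands still between calls to the robot, and variables do not carry over. Pictures are saved under pics/ and viewed, at most 10 in all, crops included, and the job is handed in when it is done.

Besides the shell and the picture viewer there is one more tool, called after "Call:" as name(argument=value, ...) on one line, values as JSON. play_rows: Moves the arm, as the interface text tells. Its arguments: {"type":"object","properties":{"plan":{"type":"array","items":{"type":"number"}},"squeeze":{"type":"number"}},"required":["plan"]}

```bash
mkdir -p pics; cat > h.py <<'E'
import numpy as np, cv2
from scipy.spatial.transform import Rotation as Ro
from workcell import status, viewer, manip
def cm(n):
    m=viewer.camera_model(n); K=np.array([[m['fx'],0,m['cx']],[0,m['fy'],m['cy']],[0,0,1.]]); return K,np.array(m['D'],float),np.array(m['R']),np.array(m['t'])
def ray(c,px):
    K,D,R,t=c; u=cv2.undistortPoints(np.array(px,float).reshape(-1,1,2),K,D)[:,0]
    d=np.c_[u,np.ones(len(u))]@R; return -R.T@t,d
def onplane(c,px,p0,n):
    o,d=ray(c,px); n=np.array(n,float); return o+d*(((np.array(p0)-o)@n)/(d@n))[:,None]
def proj(c,X):
    K,D,R,t=c; return cv2.projectPoints(np.array(X,float).reshape(-1,1,3),cv2.Rodrigues(R)[0],t,K,D)[0][:,0]
def tri(c1,p1,c2,p2):
    o,d=ray(c1,[p1]);q,e=ray(c2,[p2]);d=d[0];e=e[0]
    s=np.linalg.lstsq(np.c_[d,-e],q-o,rcond=None)[0]; a=o+s[0]*d;b=q+s[1]*e
    return (a+b)/2,np.linalg.norm(a-b)
E
python3 - <<'E'
from h import *
s=viewer.camera('scene');t=viewer.camera('top')
cv2.imwrite('pics/s0.png',s[:,:,::-1]);cv2.imwrite('pics/t0.png',t[:,:,::-1])
cv2.imwrite('pics/s.png',cv2.resize(s[:,:,::-1],(800,600),interpolation=3));cv2.imwrite('pics/t.png',cv2.resize(t[:,:,::-1],(800,600),interpolation=3))
for n in('scene','top','wrist'):
    c=cm(n);print(n,c[0][0,0],-c[2].T@c[3],c[2].round(2).tolist())
print(status.get_obs(),manip.tip_extent)
E
```

```text
scene 479.62961103846504 [1.8648538  0.46689638 1.13262179] [[-0.35, 0.93, -0.02], [0.56, 0.2, -0.81], [-0.75, -0.3, -0.59]]
top 442.7042669737073 [ 0.41156714 -0.07271239  1.46324522] [[0.02, -1.0, -0.01], [-1.0, -0.02, -0.08], [0.08, 0.01, -1.0]]
wrist 282.46556743583164 [ 0.22701992 -0.58675746  0.37316052] [[0.24, -0.97, -0.0], [-0.92, -0.23, 0.3], [-0.29, -0.07, -0.95]]
{'clock': 0.1, 'joint_pos': array([ 1.3024165 ,  0.33285336, -0.06470686,  1.46082389,  0.02161119,
        1.34989066, -0.08852186]), 'joint_velocities': array([-0.000348  , -0.00154054,  0.00117349, -0.00238872, -0.00056806,
       -0.00056154,  0.00033417]), 'tau': array([ 1.38861418e-03, -6.26746559e+01,  4.92950901e-02, -3.92429173e+01,
        1.63460925e-02,  7.01270183e-03,  7.74238316e-06]), 'position': array([ 0.15199652, -0.60592532,  0.24458356]), 'ee_rot': array([ 9.92457987e-01,  1.22583581e-01, -1.10011863e-04, -6.30151643e-04]), 'ft_force': array([ 0.13172149,  0.10847459, -0.12122201]), 'torque': array([-0.04583729, -0.00065904, -0.00496887]), 'grasp_force': 0.0, 'grip_width': 0.996944512225147} 0.014
```

View pics/s.png

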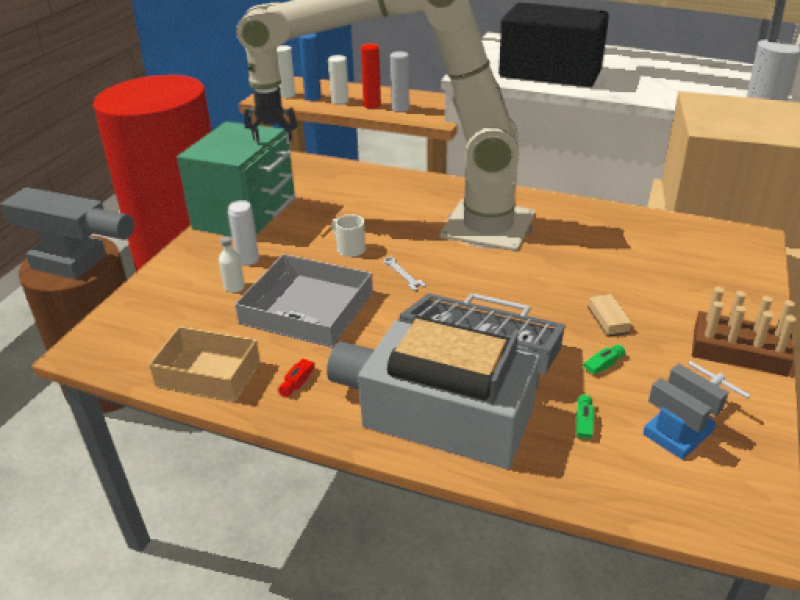

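View pics/t.png

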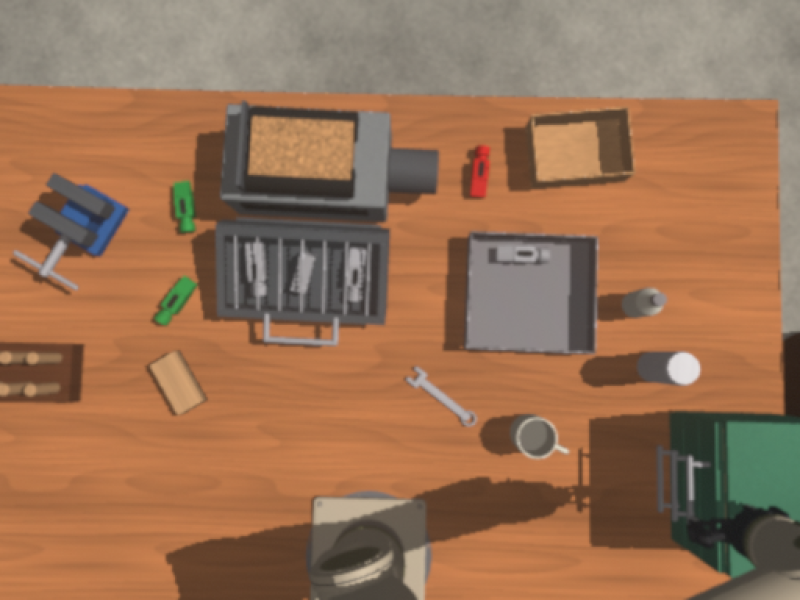

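```bash
python3 - <<'E'
from h import *
t=cv2.imread('pics/t0.png');cv2.imwrite('pics/tc.png',cv2.resize(t[135:235,130:390],(780,300),interpolation=3))
s=cv2.imread('pics/s0.png');a=cv2.resize(s[155:255,130:390],(780,300),interpolation=3)
cv2.imwrite('pics/both.png',np.vstack([cv2.imread('pics/tc.png'),a]))
c=cm('top')
f=lambda L,z:onplane(c,np.array(L)/1.5625,[0,0,z],[0,0,1])
print('bar',f([(267,342),(336,343)],.05))
print('tote rim',f([(470,235),(596,236),(596,353),(466,350)],.062))
print('tray low',f([(217,318),(386,323)],.065),'high',f([(218,222),(388,228)],.125))
print('done',f([(500,253),(548,255)],.03))
print('by',f([(535,437)],.09),f([(685,368)],.17),f([(655,300)],.15),f([(178,382)],.034),f([(410,375),(470,418)],.0))
E
```

```text
bar [[0.42947087 0.2161949  0.05      ]
 [0.43046985 0.07540434 0.05      ]]
tote rim [[ 0.65664419 -0.19335004  0.062     ]
 [ 0.6595244  -0.44901518  0.062     ]
 [ 0.42217952 -0.44910901  0.062     ]
 [ 0.42207302 -0.18873121  0.062     ]]
tray low [[ 0.47557464  0.31598038  0.065     ]
 [ 0.4728408  -0.02610627  0.065     ]] high [[ 0.66081332  0.30538232  0.125     ]
 [ 0.65618532 -0.02753004  0.125     ]]
done [[ 0.62558294 -0.25908774  0.03      ]
 [ 0.62338115 -0.35865222  0.03      ]]
by [[ 0.25585764 -0.32310219  0.09      ]] [[ 0.39781995 -0.58214259  0.17      ]] [[ 0.52393703 -0.53577217  0.15      ]] [[0.34406729 0.39835049 0.034     ]] [[ 0.36748309 -0.07705989  0.        ]
 [ 0.28122746 -0.20420161  0.        ]]
```

View pics/both.png

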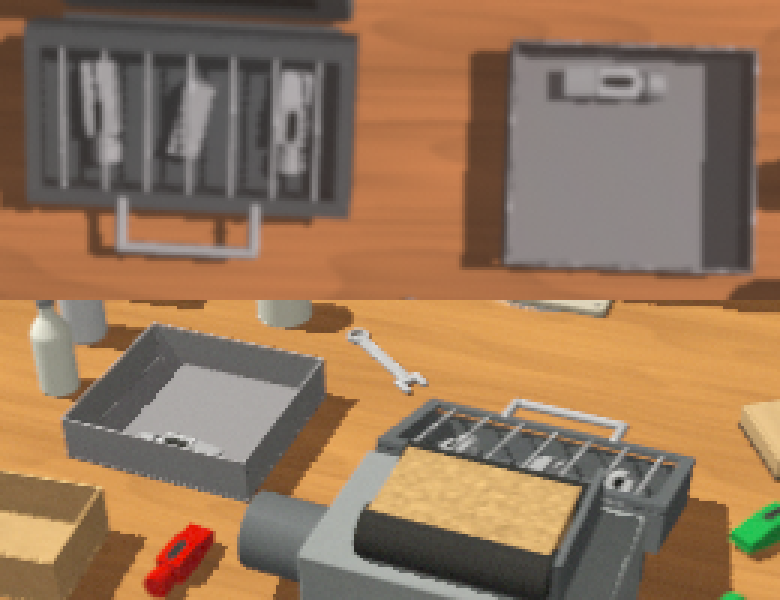

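The two heads, with eye holes, sit at crop pixels (100,110) and (293,120). The plain bar between them at (190,120) is the offcut, and the green and red pieces on the bench are decoys. The handle bar's centre is at about (0.430, 0.146, 0.05), and the tote is centred at about (0.54, -0.32). I'll move above the bar first.

Call:
play_rows(plan=[0, 0, -38, 0.363, -0.224, -0.055, 0.35, 0, 0, -38, 0.363, -0.224, -0.055, 0.35, 0, 0, -38, 0.363, -0.224, -0.055, 0.35, 0, 0, -38, 0.363, -0.224, -0.055, 0.35, 0, 0, -38, 0.363, -0.224, -0.055, 0.35, 0, 0, -38, 0.363, -0.224, -0.055, 0.35, 0, 0, -38, 0.363, -0.224, -0.055, 0.35, 0, 0, -76, 0.4525, -0.662, 0.085, 0.35, 0, 0, -76, 0.4525, -0.662, 0.085, 0.35, 0, 0, -76, 0.4525, -0.662, 0.085, 0.35, 0, 0, -76, 0.4525, -0.662, 0.085, 0.35, 0, 0, -76, 0.4525, -0.662, 0.085, 0.35, 0, 0, -76, 0.4525, -0.662, 0.085, 0.35, 0, 0, -76, 0.4525, -0.662, 0.085, 0.35, 0, 0, -76, 0.4525, -0.662, 0.085, 0.35, 0, 0, -76, 0.4525, -0.662, 0.085, 0.35, 0, 0, -76, 0.4525, -0.662, 0.085, 0.35], squeeze=30)

```text
clock: 2.22
position: [0.43, 0.1451, 0.1602]
ee_rot: [0.707, 0.707, -0.0, 0.0]
ft_force: [-0.4, -0.5, 0.7]
grip_width: 0.354
grasp_force: 0.0
```

```bash
python3 - <<'E'
from h import *
o=status.get_obs();c=cm('wrist');w=viewer.camera('wrist')
cv2.imwrite('pics/w1.png',w[:,:,::-1])
print(o['position'],Ro.from_quat(o['ee_rot']).as_matrix().round(3).tolist(),o['joint_pos'].round(2),o['clock'],o['grip_width'])
# expected bar ends
print(proj(c,[[.429,.216,.05],[.43,.076,.05],[.43,.146,.05]]).round())
E
```

```text
[0.42999058 0.14513629 0.16024332] [[-0.001, 1.0, -0.0], [1.0, 0.001, -0.0], [-0.0, -0.0, -1.0]] [ 0.46  0.1  -0.91  1.96  0.09  1.12 -0.48] 2.225 0.3535116328138145
[[255. 113.]
 [256. 264.]
 [256. 195.]]
```

View pics/w1.png

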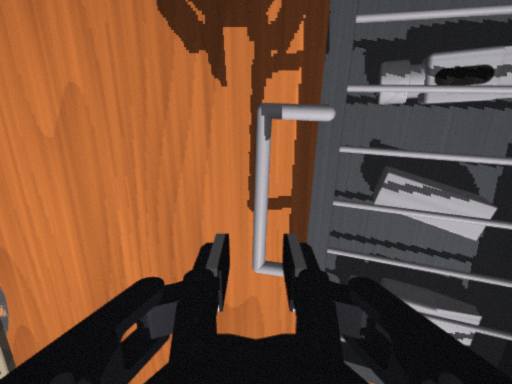

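The wrist view shows the handle bar at columns 260–262, rows 112–266, about 5 mm farther in x than I estimated. I'll descend and grip it.

Call:
play_rows(plan=[0, 0, 0, 0, 0.005, 0.055, 0.35, 0, 0, 0, 0, 0.005, 0.085, 0.35, 0, 0, 0, 0, 0.005, 0.11, 0.35, 0, 0, 0, 0, 0.005, 0.11, 0.35, 0, 0, 0, 0, 0.005, 0.11, 0, 0, 0, 0, 0, 0.005, 0.11, 0, 0, 0, 0, 0, 0.005, 0.11, 0, 0, 0, 0, 0, 0.005, 0.11, 0], squeeze=40)

```text
clock: 3.28
position: [0.4346, 0.1455, 0.0508]
ee_rot: [0.707, 0.707, -0.0, 0.0]
ft_force: [-4.8, -1.6, 1.6]
grip_width: 0.123
grasp_force: 39.3
```

```bash
python3 - <<'E'
from h import *
hx,hz,r=.6495,.128,.228
p0=np.array([.435,.05])
for th in np.radians(np.arange(0,75,6)):
    a=th-.35; print(round(np.degrees(th)), (np.array([hx-r*np.cos(a),hz+r*np.sin(a)])-p0).round(3))
E
```

```text
0 [ 0. -0.]
6 [-0.007  0.023]
12 [-0.011  0.046]
18 [-0.013  0.07 ]
24 [-0.013  0.094]
30 [-0.01   0.117]
36 [-0.005  0.141]
42 [0.003 0.163]
48 [0.013 0.185]
54 [0.025 0.205]
60 [0.04  0.224]
66 [0.056 0.242]
72 [0.074 0.258]
```

Call:
play_rows(plan=[0, 0, 0, 0, -0.004, -0.012, 0, 0, 0, 0, 0, -0.007, -0.023, 0, 0, 0, 0, 0, -0.009, -0.035, 0, 0, 0, 0, 0, -0.011, -0.046, 0, 0, 0, 0, 0, -0.012, -0.058, 0, 0, 0, 0, 0, -0.013, -0.07, 0, 0, 0, 0, 0, -0.013, -0.082, 0, 0, 0, 0, 0, -0.013, -0.094, 0, 0, 0, 0, 0, -0.012, -0.106, 0, 0, 0, 0, 0, -0.01, -0.117, 0], squeeze=60)

```text
clock: 4.53
position: [0.4325, 0.1456, 0.1713]
ee_rot: [0.708, 0.707, 0.007, 0.005]
ft_force: [41.9, 0.1, -19.6]
grip_width: 0.123
grasp_force: 60.0
```

Call:
play_rows(plan=[0, 0, 0, 0, 0.006, -0.008, 0, 0, 0, 0, 0, 0.01, -0.019, 0, 0, 0, 0, 0, 0.015, -0.034, 0, 0, 0, 0, 0, 0.021, -0.049, 0, 0, 0, 0, 0, 0.0285, -0.063, 0])

```text
clock: 5.15
position: [0.4575, 0.1448, 0.2319]
ee_rot: [0.707, 0.707, 0.004, 0.003]
ft_force: [32.5, -0.5, -27.2]
grip_width: 0.116
grasp_force: 58.6
```

Call:
play_rows(plan=[0, 0, 0, 0, 0.006, -0.004, 0, 0, 0, 0, 0, 0.012, -0.013, 0, 0, 0, 0, 0, 0.0215, -0.026, 0, 0, 0, 0, 0, 0.0315, -0.038, 0, 0, 0, 0, 0, 0.0425, -0.05, 0, 0, 0, 0, 0, 0.054, -0.0605, 0, 0, 0, 0, 0, 0.054, -0.0605, 0])

```text
clock: 6.02
position: [0.5077, 0.1433, 0.2918]
ee_rot: [0.708, 0.707, -0.002, 0.001]
ft_force: [0.2, -12.5, 1.0]
grip_width: 0.115
grasp_force: 59.6
```

```bash
python3 - <<'E'
from h import *
t=viewer.camera('top');s=viewer.camera('scene')
a=cv2.resize(t[135:260,110:300][:,:,::-1],(570,375),interpolation=3);b=cv2.resize(s[150:260,230:420][:,:,::-1],(570,330),interpolation=3)
cv2.imwrite('pics/g.png',np.vstack([a,b])[:600] if 0 else cv2.resize(np.vstack([a,b]),None,fx=.85,fy=.85))
E
```

```text
(no output)
```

View pics/g.png

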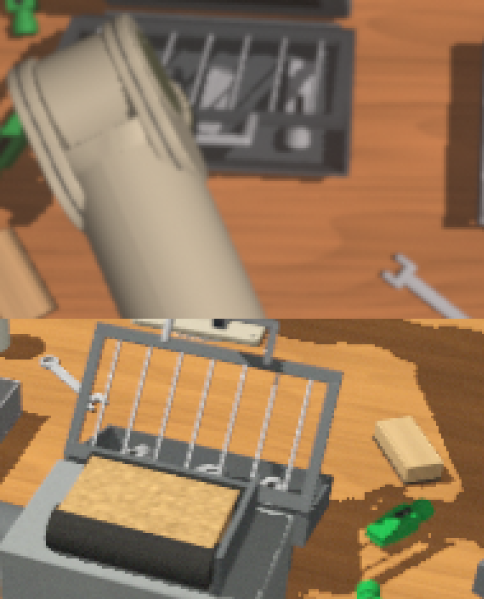

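The guard is up, and the top frame corners in the scene image are at about (268,152) and (364,172). I'll measure its angle from those.

```bash
python3 - <<'E'
from h import *
c=cm('scene')
for px,y in(((268,152),-.025),((364,172),.315)):
    P=onplane(c,[px],[0,y,0],[0,1,0])[0]
    for h in((.6495,.128),(.655,.12)): print(P,np.degrees(np.arctan2(P[2]-h[1],h[0]-P[0]))+20.05,np.hypot(P[2]-h[1],h[0]-P[0]))
# hinge ends expected & guard corners at 67 deg
for th in(64,68,72):
    a=np.radians(th)-.35; print(th,proj(c,[[.652-.186*np.cos(a),y,.124+.186*np.sin(a)] for y in(-.025,.315)]).round(1).tolist())
E
```

```text
[ 0.52570173 -0.025       0.25525419] 65.83866715274877 0.1775377137158186
[ 0.52570173 -0.025       0.25525419] 66.33969184111011 0.1871142371649535
[0.54761861 0.315      0.26111554] 72.62098150078542 0.16762924476387267
[0.54761861 0.315      0.26111554] 72.780804157035 0.17732556945056224
64 [[268.7, 151.5], [365.4, 169.3]]
68 [[267.8, 150.6], [365.2, 168.5]]
72 [[266.8, 149.9], [364.9, 168.0]]
```

Call:
play_rows(plan=[0, 0, 0, 0, 0.004, -0.003, 0, 0, 0, 0, 0, 0.007, -0.006, 0, 0, 0, 0, 0, 0.007, -0.006, 0, 0, 0, 0, 0, 0.007, -0.006, 0.3, 0, 0, 0, 0, 0.007, -0.006, 0.3, 0, 0, 0, 0, 0.007, -0.006, 0.3, 0, 0, 0, 0, 0.007, -0.03, 0.3, 0, 0, 0, 0, 0.007, -0.07, 0.3, 0, 0, 0, 0, -0.05, -0.1, 0.3, 0, 0, 0, 0, -0.1, -0.1, 0.3, 0, 0, -30, 0, -0.13, -0.1, 0.3, 0, 0, -30, 0, -0.13, -0.1, 0.3])

```text
clock: 7.62
position: [0.3759, 0.1466, 0.3918]
ee_rot: [0.559, 0.829, -0.0, 0.002]
ft_force: [0.4, 0.4, -0.1]
grip_width: 0.301
grasp_force: 0.0
```

```bash
cat >> h.py <<'E'
def Rt(tilt,yaw=0):  # tool x toward robot, z forward-down, tilt deg from vertical, yaw deg about world z
    s,c=np.sin(np.radians(tilt)),np.cos(np.radians(tilt))
    return Ro.from_euler('z',yaw,degrees=True).as_matrix()@np.array([[-c,0,s],[0,1,0],[-s,0,-c]])
def delta(p,R):
    o=status.get_obs();R0=Ro.from_quat(o['ee_rot']).as_matrix()
    print('turn',np.degrees(Ro.from_matrix(R0.T@R).as_rotvec()).round(1),'shift',(R0.T@(np.array(p)-o['position'])).round(4))
TO=np.array([.585,.1455,.049]);TR=Ro.from_euler('zy',[-.01,-.35]).as_matrix()
def tray(p): return TO+TR@np.array(p)
E
python3 - <<'E'
from h import *
delta([.40,.145,.30],Rt(30))
print(TR.round(3))
E
```

```text
turn [-17.8 -26.1 -66.4] shift [-0.0102  0.0215  0.0919]
[[ 0.939  0.009 -0.343]
 [-0.01   1.    -0.   ]
 [ 0.343  0.003  0.939]]
```

Call:
play_rows(plan=[-18, -26, -66.5, -0.01, 0.0215, 0.092, 0.6, -18, -26, -66.5, -0.01, 0.0215, 0.092, 0.6, -18, -26, -66.5, -0.01, 0.0215, 0.092, 0.6, -18, -26, -66.5, -0.01, 0.0215, 0.092, 0.6, -18, -26, -66.5, -0.01, 0.0215, 0.092, 0.6, -18, -26, -66.5, -0.01, 0.0215, 0.092, 0.6, -18, -26, -66.5, -0.01, 0.0215, 0.092, 0.6, -18, -26, -66.5, -0.01, 0.0215, 0.092, 0.6, -18, -26, -66.5, -0.01, 0.0215, 0.092, 0.6, -18, -26, -66.5, -0.01, 0.0215, 0.092, 0.6])

```text
clock: 8.88
position: [0.401, 0.145, 0.2991]
ee_rot: [0.003, 0.966, 0.002, 0.257]
ft_force: [0.3, 0.6, -0.2]
grip_width: 0.598
grasp_force: 0.0
```

```bash
python3 - <<'E'
from h import *
o=status.get_obs();c=cm('wrist');w=viewer.camera('wrist')
cv2.imwrite('pics/w2.png',w[:,:,::-1]);t=viewer.camera('top');cv2.imwrite('pics/t2.png',t[:,:,::-1])
np.savez('w2.npz',K=c[0],D=c[1],R=c[2],t=c[3])
print(o['position'],Ro.from_quat(o['ee_rot']).as_matrix().round(3).tolist(),o['joint_pos'].round(2),-c[2].T@c[3])
a=cv2.resize(w[:,:,::-1],(512,384));b=cv2.resize(t[100:300,100:240][:,:,::-1],(269,384),interpolation=3)
cv2.imwrite('pics/c2.png',np.hstack([a,b]))
E
```

```text
[0.40100722 0.14498442 0.29913617] [[-0.867, 0.004, 0.498], [0.006, 1.0, 0.003], [-0.497, 0.006, -0.867]] [-0.12 -0.5  -0.41  2.18  0.07  0.96  1.01] [0.26992407 0.14559596 0.37218111]
```

View pics/c2.png

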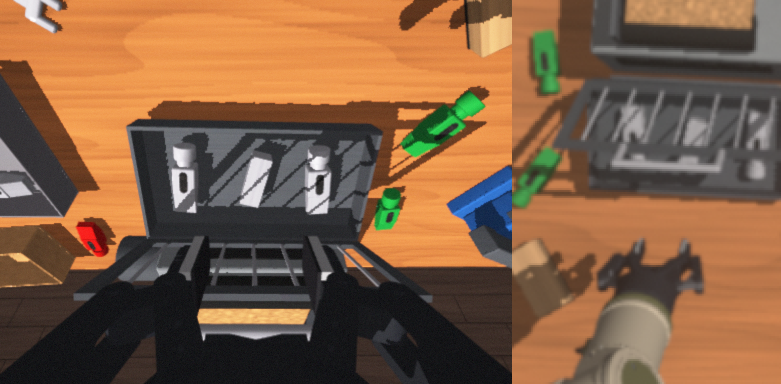

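```bash
python3 - <<'E'
from h import *
z=np.load('w2.npz');c=(z['K'],z['D'],z['R'],z['t'])
print('rim pred',proj(c,[tray([-.09,-.17,.045]),tray([-.09,.17,.045]),tray([.09,.17,.045]),tray([.09,-.17,.045])]).round().tolist())
for th in(62,66,70,74,78):
    a=np.radians(th);print(th,proj(c,[tray([.088-.186*np.cos(a),y,.047+.186*np.sin(a)]) for y in(-.17,.17)]).round().tolist())
ct=cm('top')
for th in(62,70,78):
    a=np.radians(th);print(th,'top bar',proj(ct,[tray([.088-.228*np.cos(a),y,.047+.228*np.sin(a)]) for y in(-.07,.07)]).round(1).tolist())
q=np.linalg.inv(TR)
for n,px in(('A',[(184,190),(183,152),(183,210)]),('B',[(319,186),(319,152),(318,212)]),('off',[(257,180)])):
    P=onplane(c,px,tray([0,0,.037]),TR[:,2]);print(n,P.round(4).tolist(),((P-TO)@TR).round(4).tolist())
P=onplane(c,[(128,125),(382,130)],tray([0,0,.045]),TR[:,2]);print(P,(P-TO)@TR)
E
python3 - <<'E'
import sys;sys.path.insert(0,'.')
import cv2
w=cv2.imread('pics/w2.png')
cv2.imwrite('pics/c3.png',cv2.resize(w[115:315,60:440],(760,400),interpolation=3))
E
```

```text
rim pred [[125.0, 129.0], [386.0, 129.0], [362.0, 241.0], [149.0, 241.0]]
62 [[72.0, 272.0], [439.0, 272.0]]
66 [[72.0, 286.0], [439.0, 286.0]]
70 [[73.0, 300.0], [438.0, 300.0]]
74 [[74.0, 313.0], [437.0, 312.0]]
78 [[76.0, 325.0], [435.0, 324.0]]
62 top bar [[206.8, 199.3], [154.7, 197.6]]
70 top bar [[206.1, 190.1], [153.1, 188.5]]
78 top bar [[205.6, 179.7], [151.9, 178.0]]
A [[0.5742, 0.0396, 0.0844], [0.5189, 0.0455, 0.0643], [0.6064, 0.0339, 0.0962]] [[0.003, -0.1059, 0.037], [-0.0559, -0.1006, 0.037], [0.0374, -0.1113, 0.037]]
B [[0.5695, 0.2391, 0.0827], [0.5202, 0.234, 0.0648], [0.6115, 0.2419, 0.0981]] [[-0.0039, 0.0936, 0.037], [-0.0563, 0.088, 0.037], [0.0407, 0.0968, 0.037]]
off [[0.5597, 0.1478, 0.0791]] [[-0.0135, 0.0022, 0.037]]
[[ 0.47890555 -0.01869244  0.05817681]
 [ 0.48729461  0.31153755  0.06123906]] [[-0.0948688  -0.16514937  0.045     ]
 [-0.089241    0.16515341  0.045     ]]
```

View pics/c3.png

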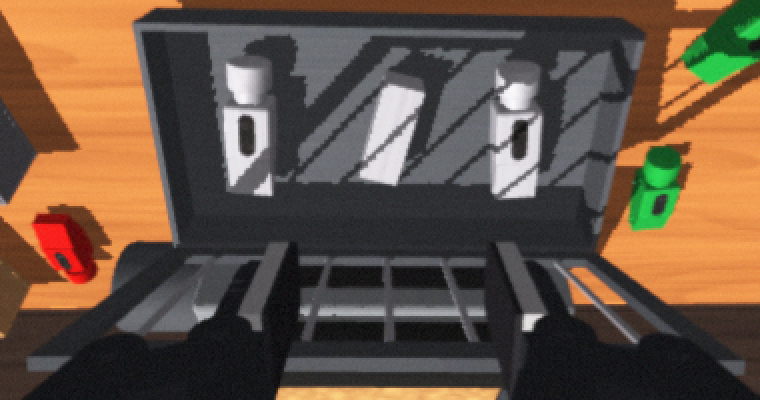

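The crop confirms both heads: bright with dark eyes at image (183,183) for A and (319.5,185) for B. The plain offcut is between them at (257,180), and the green and red ones are outside the tray. The guard edge, at row ~297, matches about 69–70°. Next I'll compute the pre-grasp for B, the +y one.

```bash
sed -i 's/^TO=.*;TR/TO=np.array([.588,.145,.046]);TR/' h.py; python3 - <<'E'
from h import *
z=np.load('w2.npz');c=(z['K'],z['D'],z['R'],z['t'])
P=onplane(c,[(183,183),(319.5,185)],tray([0,0,.037]),TR[:,2]);L=(P-TO)@TR;print(P,L)
for l,y in zip(L,(-5,4)):
    R=Rt(38,y);g=tray([l[0],l[1],.024]);print(g);delta(g-.10*R[:,2],R)
print((.1*R[:,2]).round(3))
E
```

```text
[[0.56642768 0.03846172 0.07751347]
 [0.57105204 0.24065186 0.0792015 ]] [[-0.00839271 -0.10662754  0.037     ]
 [-0.005492    0.09560172  0.037     ]]
[0.57088535 0.03846172 0.06530163]
turn [ 2.9 -8.2  3.7] shift [-0.0176 -0.1009  0.1881]
[0.57550971 0.24065186 0.06698965]
turn [-2.1 -8.1 -3.7] shift [-0.0209  0.0917  0.1893]
[ 0.061  0.004 -0.079]
```

Call:
play_rows(plan=[-1, -4, -2, -0.015, 0.06, 0.06, 0.6, -2, -8, -3.5, -0.021, 0.092, 0.1, 0.6, -2, -8, -3.5, -0.021, 0.092, 0.15, 0.6, -2, -8, -3.5, -0.021, 0.092, 0.189, 0.6, -2, -8, -3.5, -0.021, 0.092, 0.189, 0.6, -2, -8, -3.5, -0.021, 0.092, 0.189, 0.6], squeeze=40)

```text
clock: 9.72
position: [0.5138, 0.2368, 0.1467]
ee_rot: [-0.03, 0.945, 0.011, 0.324]
ft_force: [-0.4, 0.2, 1.4]
grip_width: 0.602
grasp_force: 0.0
```

```bash
python3 - <<'E'
from h import *
o=status.get_obs();c=cm('wrist');w=viewer.camera('wrist')
np.savez('w3.npz',K=c[0],D=c[1],R=c[2],t=c[3])
R=Ro.from_quat(o['ee_rot']).as_matrix()
print(o['position'],R.round(3).tolist(),o['joint_pos'].round(2))
g=tray([-.0055,.0956,.024]);print('pred eye',proj(c,[tray([-.0055,.0956,.037]),o['position']+.1*R[:,2],o['position']+.3*R[:,2]]))
delta(g,Rt(38,4))
cv2.imwrite('pics/w3.png',w[:,:,::-1])
E
```

```text
[0.51378012 0.23682121 0.14665556] [[-0.788, -0.065, 0.612], [-0.05, 0.998, 0.041], [-0.613, 0.001, -0.79]] [ 0.17  0.04 -0.9   2.2   0.9   0.54  0.21]
pred eye [[255.25634301 208.09905369]
 [255.25190451 199.02623156]
 [255.50504346 157.07932683]]
turn [-0.1 -0.1 -0.2] shift [ 0.0009 -0.0006  0.1014]
```

View pics/w3.png

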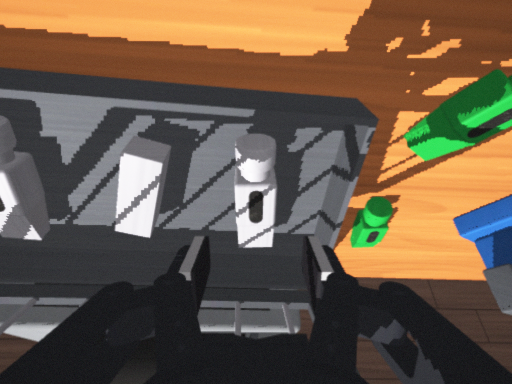

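The eye is at (256,207) against a predicted (255,208), and the head is centred between the fingers. Descending along the tool and gripping.

Call:
play_rows(plan=[0, 0, 0, 0.001, 0, 0.045, 0.6, 0, 0, 0, 0.001, 0, 0.075, 0.6, 0, 0, 0, 0.001, 0, 0.09, 0.6, 0, 0, 0, 0.001, 0, 0.1, 0.6, 0, 0, 0, 0.001, 0, 0.1, 0.6])

```text
clock: 10.4
position: [0.5744, 0.2411, 0.0673]
ee_rot: [-0.031, 0.945, 0.011, 0.325]
ft_force: [-0.3, 0.8, 0.7]
grip_width: 0.601
grasp_force: 0.0
```

Call:
play_rows(plan=[0, 0, 0, 0, 0, 0, 0.2, 0, 0, 0, 0, 0, 0, 0.2, 0, 0, 0, 0, 0, 0, 0.2, 0, 0, 0, 0, 0, 0, 0.2, 0, 0, 0, 0, 0, -0.01, 0.2, 0, 0, 0, 0, 0, -0.03, 0.2], squeeze=90)

```text
clock: 11.15
position: [0.5545, 0.2393, 0.0895]
ee_rot: [-0.031, 0.946, 0.011, 0.323]
ft_force: [-0.3, 0.4, -4.8]
grip_width: 0.375
grasp_force: 90.5
```

```bash
python3 - <<'E'
from h import *
for p,R in(([.49,.235,.17],Rt(38,4)),([.45,.20,.22],Rt(38,4)),([.45,-.1,.24],Rt(28,2)),([.505,-.37,.16],Rt(18))): delta(p,R)
E
```

```text
turn [-0.1 -0.3 -0.2] shift [ 0.0019  0.     -0.1033]
turn [-0.1 -0.3 -0.2] shift [ 0.0047 -0.0323 -0.1686]
turn [1.  9.7 1.5] shift [ 0.008  -0.3316 -0.1966]
turn [ 1.8 19.7  3.3] shift [ 0.0276 -0.6047 -0.1106]
```

Call:
play_rows(plan=[0, 0, 0, 0.002, 0, -0.06, 0.2, 0, 0, 0, 0.002, 0, -0.103, 0.2, 0, 0, 0, 0.005, -0.015, -0.14, 0.2, 0, 0, 0, 0.005, -0.032, -0.169, 0.2, 0, 0, 0, 0.005, -0.07, -0.18, 0.2, 0, 3, 0, 0.006, -0.12, -0.185, 0.2, 0, 5, 1, 0.007, -0.17, -0.19, 0.2, 1, 7, 1, 0.008, -0.22, -0.197, 0.2, 1, 9, 1.5, 0.008, -0.27, -0.197, 0.2, 1, 10, 1.5, 0.008, -0.32, -0.197, 0.2, 1, 12, 2, 0.012, -0.37, -0.18, 0.2, 1, 14, 2.5, 0.016, -0.42, -0.17, 0.2, 2, 16, 3, 0.02, -0.47, -0.15, 0.2, 2, 18, 3, 0.024, -0.52, -0.13, 0.2, 2, 20, 3, 0.0276, -0.56, -0.12, 0.2, 2, 20, 3, 0.0276, -0.59, -0.11, 0.2, 2, 20, 3, 0.0276, -0.605, -0.11, 0.2, 2, 20, 3, 0.0276, -0.605, -0.11, 0.2, 2, 20, 3, 0.0276, -0.605, -0.11, 0.2])

```text
clock: 13.52
position: [0.5068, -0.3686, 0.16]
ee_rot: [-0.003, 0.988, -0.002, 0.156]
ft_force: [0.2, 0.5, -4.9]
grip_width: 0.381
grasp_force: 91.6
```

```bash
python3 - <<'E'
from h import *
o=status.get_obs();R=Ro.from_quat(o['ee_rot']).as_matrix();print(o['position'],R.round(3).tolist(),o['joint_pos'].round(2))
for p in([.505,-.37,.06],[.505,-.37,.028]): delta(p,Rt(18))
s=viewer.camera('scene');t=viewer.camera('top');w=viewer.camera('wrist')
f=lambda i:cv2.resize(i[:,:,::-1],(400,300),interpolation=cv2.INTER_AREA)
g=lambda i:cv2.resize(i[:,:,::-1],(400,300),interpolation=3)
cv2.imwrite('pics/p1.png',np.vstack([np.hstack([f(w),g(s[150:282,140:316])]),np.hstack([g(t[130:250,240:400]),g(t[120:240,120:280])])]))
E
```

```text
[ 0.50675905 -0.36856874  0.15995778] [[-0.952, -0.005, 0.307], [-0.006, 1.0, -0.003], [-0.307, -0.005, -0.952]] [ 0.14  0.27  0.59  1.82 -0.45  0.9   2.52]
turn [-0.2 -0.1  0.4] shift [ 0.0324 -0.0009  0.0946]
turn [-0.2 -0.1  0.4] shift [ 0.0422 -0.0008  0.125 ]
```

View pics/p1.png

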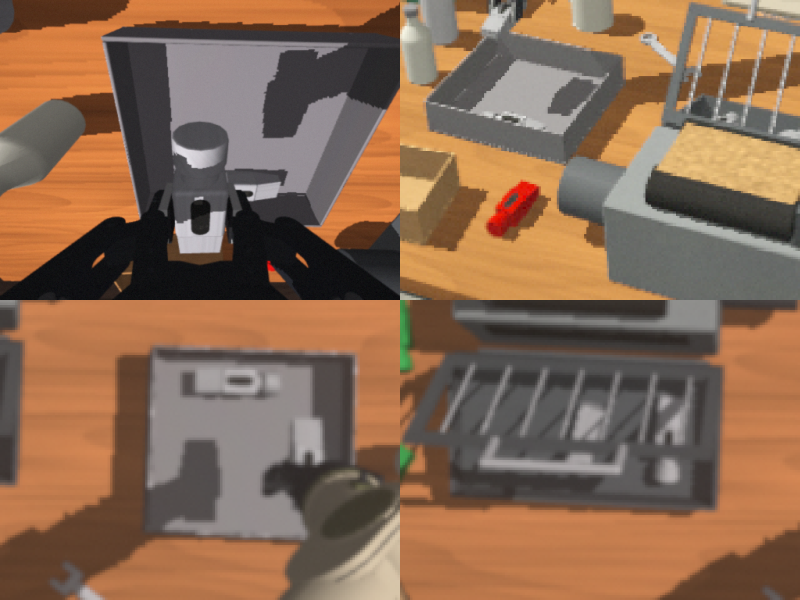

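Head B is held straight, the tote floor ahead is free and the guard is standing. Joint 7 is near its limit (2.52 of 2.6), so I'll relieve it by yawing the head a little.

```bash
python3 - <<'E'
from h import *
for p in([.503,-.362,.10],[.503,-.362,.05],[.503,-.362,.028],[.503,-.362,.018]): delta(p,Rt(18,-15))
E
```

```text
turn [ 4.4 -0.1 14.6] shift [0.0222 0.0071 0.0559]
turn [ 4.4 -0.1 14.6] shift [0.0375 0.0074 0.1034]
turn [ 4.4 -0.1 14.6] shift [0.0443 0.0075 0.1244]
turn [ 4.4 -0.1 14.6] shift [0.0474 0.0075 0.1339]
```

Call:
play_rows(plan=[2.2, 0, 7.3, 0.012, 0.004, 0.03, 0.2, 4.4, 0, 14.6, 0.022, 0.007, 0.056, 0.2, 4.4, 0, 14.6, 0.026, 0.007, 0.068, 0.2, 4.4, 0, 14.6, 0.03, 0.007, 0.08, 0.2, 4.4, 0, 14.6, 0.0345, 0.007, 0.092, 0.2, 4.4, 0, 14.6, 0.0375, 0.0075, 0.1035, 0.2, 4.4, 0, 14.6, 0.0393, 0.0075, 0.109, 0.2, 4.4, 0, 14.6, 0.041, 0.0075, 0.1145, 0.2, 4.4, 0, 14.6, 0.0428, 0.0075, 0.12, 0.2, 4.4, 0, 14.6, 0.0428, 0.0075, 0.12, 0.2])

```text
clock: 14.92
position: [0.5025, -0.3631, 0.0318]
ee_rot: [0.129, 0.979, -0.021, 0.154]
ft_force: [0.2, -0.5, -4.1]
grip_width: 0.378
grasp_force: 91.6
```

```bash
python3 - <<'E'
from h import *
o=status.get_obs();print(o['position'],o['ft_force'],o['joint_pos'].round(2))
for z in(.028,.025,.022,.019): delta([.503,-.362,z],Rt(18,-15))
E
```

```text
[ 0.50246988 -0.36305081  0.03179315] [ 0.18132269 -0.52900255 -4.09927133] [ 0.15  0.42  0.54  1.96 -0.58  0.59  2.38]
turn [-0.  -0.1 -0. ] shift [0.0009 0.0012 0.0037]
turn [-0.  -0.1 -0. ] shift [0.0019 0.0012 0.0065]
turn [-0.  -0.1 -0. ] shift [0.0028 0.0012 0.0094]
turn [-0.  -0.1 -0. ] shift [0.0037 0.0012 0.0122]
```

Creep down until contact.

Call:
play_rows(plan=[0, 0, 0, 0.0006, 0, 0.002, 0.2, 0, 0, 0, 0.0012, 0, 0.004, 0.2, 0, 0, 0, 0.0015, 0, 0.005, 0.2, 0, 0, 0, 0.0015, 0, 0.005, 0.2])

```text
clock: 15.42
position: [0.5027, -0.3632, 0.0269]
ee_rot: [0.129, 0.979, -0.021, 0.154]
ft_force: [0.2, 0.6, -4.7]
grip_width: 0.382
grasp_force: 91.6
```

Call:
play_rows(plan=[0, 0, 0, 0.0004, 0, 0.001, 0.2, 0, 0, 0, 0.0007, 0, 0.002, 0.2, 0, 0, 0, 0.001, 0, 0.003, 0.2, 0, 0, 0, 0.001, 0, 0.003, 0.2])

```text
clock: 15.92
position: [0.5029, -0.3634, 0.0262]
ee_rot: [0.129, 0.979, -0.02, 0.155]
ft_force: [-18.1, 11.6, 30.5]
grip_width: 0.378
grasp_force: 96.8
```

Call:
play_rows(plan=[0, 0, 0, -0.0006, 0, -0.0018, 0.2, 0, 0, 0, -0.0006, 0, -0.0018, 0.4, 0, 0, 0, -0.0006, 0, -0.0018, 0.5, 0, 0, 0, -0.0006, 0, -0.0018, 0.58, 0, 0, 0, -0.0006, 0, -0.0018, 0.58, 0, 0, 0, -0.0006, 0, -0.02, 0.58, 0, 0, 0, -0.0006, 0, -0.05, 0.58, 0, 0, 0, -0.0006, 0, -0.1, 0.58, 0, 0, 0, -0.0006, 0, -0.15, 0.58, 0, 0, 0, -0.0006, 0, -0.15, 0.58])

```text
clock: 17.18
position: [0.4596, -0.3526, 0.1708]
ee_rot: [0.13, 0.979, -0.021, 0.157]
ft_force: [-0.1, -0.4, 0.0]
grip_width: 0.576
grasp_force: 0.0
```

```bash
python3 - <<'E'
from h import *
o=status.get_obs();print(o['position'])
w=viewer.camera('wrist');cv2.imwrite('pics/w4.png',w[:,:,::-1])
c=cm('wrist')
P=np.array([.507,-.362,.036]);print('head eye pred px',proj(c,[P]).round())
g=tray([-.0084,-.1066,.026]);R=Rt(38,-5)
print(g)
for p,r in(([.45,-.2,.26],Rt(28,-8)),([.44,-.0,.24],Rt(36,-5)),(g-.1*R[:,2],R)): print(p);delta(p,r)
E
```

```text
[ 0.45961876 -0.35262365  0.17076615]
head eye pred px [[258. 191.]]
[0.57019297 0.03848933 0.06717797]
[0.45, -0.2, 0.26]
turn [-2.8 -9.9 -6.5] shift [ 0.0176  0.1439 -0.102 ]
[0.44, -0.0, 0.24]
turn [ -4.6 -17.8  -9. ] shift [ 0.0822  0.3345 -0.1022]
[0.5088611  0.04385517 0.14597905]
turn [ -4.8 -19.8  -8.9] shift [0.059  0.3948 0.0043]
```

Call:
play_rows(plan=[0, -3, -2, 0.006, 0.03, -0.05, 0.6, -1, -6, -4, 0.012, 0.08, -0.08, 0.6, -2, -8, -5.5, 0.016, 0.12, -0.1, 0.6, -3, -10, -6.5, 0.02, 0.16, -0.102, 0.6, -3, -12, -7, 0.04, 0.21, -0.102, 0.6, -4, -14, -8, 0.06, 0.26, -0.102, 0.6, -4, -16, -8.5, 0.075, 0.3, -0.1, 0.6, -4.6, -18, -9, 0.082, 0.335, -0.1, 0.6, -4.8, -19.8, -9, 0.075, 0.37, -0.06, 0.6, -4.8, -19.8, -9, 0.065, 0.395, -0.02, 0.6, -4.8, -19.8, -9, 0.059, 0.395, 0.004, 0.6, -4.8, -19.8, -9, 0.059, 0.395, 0.004, 0.6, -4.8, -19.8, -9, 0.059, 0.395, 0.004, 0.6])

```text
clock: 18.85
position: [0.5078, 0.0441, 0.1445]
ee_rot: [0.041, 0.946, -0.014, 0.323]
ft_force: [0.5, -0.2, 0.6]
grip_width: 0.602
grasp_force: 0.0
```

```bash
python3 - <<'E'
from h import *
o=status.get_obs();c=cm('wrist');w=viewer.camera('wrist');t=viewer.camera('top')
R=Ro.from_quat(o['ee_rot']).as_matrix();print(o['position'],R.round(3).tolist(),o['joint_pos'].round(2))
g=tray([-.0084,-.1066,.0225]);print('eye',proj(c,[tray([-.0084,-.1066,.036])]))
delta(g,Rt(38,-5))
ct=cm('top');print(proj(ct,[[.507,-.362,.036],[.54,-.32,.004]]))
f=lambda i:cv2.resize(i[:,:,::-1],(400,300),interpolation=3)
cv2.imwrite('pics/p2.png',np.hstack([f(w),f(t[130:250,240:400])]))
E
```

```text
[0.50777654 0.04412142 0.14445884] [[-0.788, 0.086, 0.609], [0.068, 0.996, -0.052], [-0.611, 0.0, -0.791]] [ 0.3  -0.17 -0.59  2.37  0.46  0.33  0.77]
eye [[254.59093664 209.1256928 ]]
turn [ 0.1 -0.2  0.1] shift [-0.0002 -0.0006  0.1033]
[[351.92159145 198.83175335]
 [337.18714468 189.16868328]]
```

View pics/p2.png

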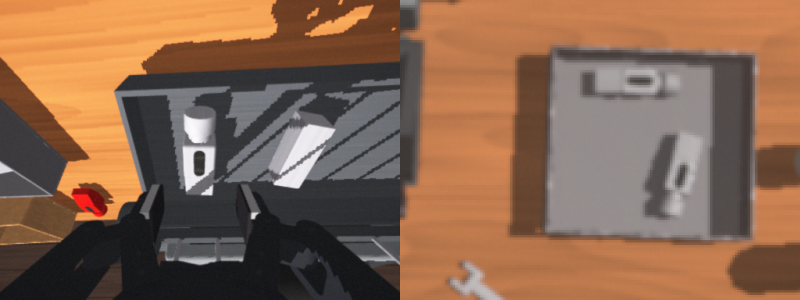

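The eye is at (255,209), as predicted, and the head is centred between the fingers. In the tote, B lies flat, clear of the done head, with the space to its +y side free. Gripping A.

Call:
play_rows(plan=[0, 0, 0, 0, -0.0005, 0.045, 0.6, 0, 0, 0, 0, -0.0005, 0.075, 0.6, 0, 0, 0, 0, -0.0005, 0.093, 0.6, 0, 0, 0, 0, -0.0005, 0.102, 0.6, 0, 0, 0, 0, -0.0005, 0.102, 0.6, 0, 0, 0, 0, -0.0005, 0.102, 0.2, 0, 0, 0, 0, -0.0005, 0.102, 0.2, 0, 0, 0, 0, -0.0005, 0.102, 0.2, 0, 0, 0, 0, -0.0005, 0.102, 0.2, 0, 0, 0, 0, -0.0005, 0.09, 0.2, 0, 0, 0, 0, -0.0005, 0.07, 0.2], squeeze=90)

```text
clock: 20.32
position: [0.5492, 0.04, 0.0888]
ee_rot: [0.04, 0.946, -0.014, 0.322]
ft_force: [-0.3, 0.3, -7.2]
grip_width: 0.381
grasp_force: 90.7
```

```bash
python3 - <<'E'
from h import *
for p,r in(([.49,.042,.17],Rt(38,-5)),([.45,.02,.22],Rt(38,-5)),([.46,-.12,.23],Rt(28,-10)),([.503,-.265,.13],Rt(18,-15)),([.503,-.265,.05],Rt(18,-15)),([.503,-.265,.032],Rt(18,-15))): delta(p,r)
o=status.get_obs();print(o['position'])
E
```

```text
turn [ 0.  -0.4  0.1] shift [-0.0027 -0.0031 -0.1005]
turn [ 0.  -0.4  0.1] shift [-0.0032 -0.0285 -0.1632]
turn [2.7 9.6 4.3] shift [-0.0266 -0.1671 -0.1577]
turn [ 4.7 19.6  9. ] shift [-0.0092 -0.3079 -0.0447]
turn [ 4.7 19.6  9. ] shift [ 0.0397 -0.3078  0.0186]
turn [ 4.7 19.6  9. ] shift [ 0.0507 -0.3078  0.0329]
[0.54924353 0.04000806 0.08877088]
```

Call:
play_rows(plan=[0, 0, 0, -0.002, -0.003, -0.05, 0.2, 0, 0, 0, -0.003, -0.003, -0.1, 0.2, 0, 0, 0, -0.003, -0.015, -0.135, 0.2, 0, 0, 0, -0.003, -0.029, -0.163, 0.2, 1, 3, 1.5, -0.01, -0.075, -0.162, 0.2, 2, 6, 3, -0.018, -0.12, -0.16, 0.2, 2.7, 9.6, 4.3, -0.026, -0.165, -0.158, 0.2, 3, 13, 6, -0.02, -0.21, -0.12, 0.2, 4, 16, 7.5, -0.015, -0.26, -0.08, 0.2, 4.7, 19.6, 9, -0.009, -0.308, -0.045, 0.2, 4.7, 19.6, 9, -0.009, -0.308, -0.045, 0.2, 4.7, 19.6, 9, -0.009, -0.308, -0.045, 0.2])

```text
clock: 21.82
position: [0.5038, -0.2637, 0.1299]
ee_rot: [0.129, 0.979, -0.019, 0.156]
ft_force: [-0.3, 0.5, -6.5]
grip_width: 0.38
grasp_force: 92.2
```

```bash
python3 - <<'E'
from h import *
o=status.get_obs();print(o['position'],o['joint_pos'].round(2))
for z in(.07,.05,.04,.032,.029): delta([.503,-.265,z],Rt(18,-15))
E
```

```text
[ 0.50375152 -0.26374446  0.12992541] [ 0.3   0.11  0.15  2.02 -0.11  0.7   1.82]
turn [0.2 0.  0. ] shift [ 0.0189 -0.0016  0.0569]
turn [0.2 0.  0. ] shift [ 0.0251 -0.0016  0.0759]
turn [0.2 0.  0. ] shift [ 0.0282 -0.0016  0.0854]
turn [0.2 0.  0. ] shift [ 0.0307 -0.0017  0.093 ]
turn [0.2 0.  0. ] shift [ 0.0316 -0.0017  0.0958]
```

Call:
play_rows(plan=[0, 0, 0, 0.01, -0.001, 0.03, 0.2, 0, 0, 0, 0.019, -0.0015, 0.057, 0.2, 0, 0, 0, 0.022, -0.0015, 0.067, 0.2, 0, 0, 0, 0.025, -0.0015, 0.076, 0.2, 0, 0, 0, 0.0282, -0.0015, 0.0855, 0.2, 0, 0, 0, 0.0295, -0.0015, 0.09, 0.2, 0, 0, 0, 0.0307, -0.0015, 0.093, 0.2, 0, 0, 0, 0.0307, -0.0015, 0.093, 0.2])

```text
clock: 22.82
position: [0.5036, -0.2662, 0.0322]
ee_rot: [0.129, 0.979, -0.02, 0.156]
ft_force: [0.3, -0.5, -6.5]
grip_width: 0.384
grasp_force: 91.9
```

Call:
play_rows(plan=[0, 0, 0, 0.0006, 0, 0.002, 0.2, 0, 0, 0, 0.0012, 0, 0.004, 0.2, 0, 0, 0, 0.0012, 0, 0.004, 0.2])

```text
clock: 23.2
position: [0.5036, -0.2661, 0.0279]
ee_rot: [0.129, 0.979, -0.02, 0.156]
ft_force: [-0.8, 1.1, -6.8]
grip_width: 0.383
grasp_force: 91.9
```

Call:
play_rows(plan=[0, 0, 0, 0.0004, 0, 0.001, 0.2, 0, 0, 0, 0.0007, 0, 0.002, 0.2, 0, 0, 0, 0.0007, 0, 0.002, 0.2])

```text
clock: 23.58
position: [0.5036, -0.2661, 0.0259]
ee_rot: [0.129, 0.979, -0.02, 0.156]
ft_force: [-0.5, -0.4, -6.3]
grip_width: 0.384
grasp_force: 91.9
```

Call:
play_rows(plan=[0, 0, 0, 0.0004, 0, 0.001, 0.2, 0, 0, 0, 0.0007, 0, 0.002, 0.2, 0, 0, 0, 0.0007, 0, 0.002, 0.2])

```text
clock: 23.95
position: [0.5036, -0.2661, 0.0237]
ee_rot: [0.129, 0.979, -0.02, 0.156]
ft_force: [-0.4, 1.4, -6.2]
grip_width: 0.383
grasp_force: 91.9
```

Call:
play_rows(plan=[0, 0, 0, 0.0004, 0, 0.001, 0.2, 0, 0, 0, 0.0007, 0, 0.002, 0.2, 0, 0, 0, 0.0007, 0, 0.002, 0.2])

```text
clock: 24.32
position: [0.5038, -0.2662, 0.0228]
ee_rot: [0.129, 0.979, -0.02, 0.156]
ft_force: [-8.8, 3.9, 11.2]
grip_width: 0.383
grasp_force: 94.6
```

Contact at 11 N. Releasing and retreating.

Call:
play_rows(plan=[0, 0, 0, -0.0003, 0, -0.0008, 0.2, 0, 0, 0, -0.0003, 0, -0.0008, 0.4, 0, 0, 0, -0.0003, 0, -0.0008, 0.5, 0, 0, 0, -0.0003, 0, -0.0008, 0.58, 0, 0, 0, -0.0003, 0, -0.0008, 0.58, 0, 0, 0, -0.0003, 0, -0.02, 0.58, 0, 0, 0, -0.0003, 0, -0.05, 0.58, 0, 0, 0, -0.0003, 0, -0.1, 0.58, 0, 0, 0, -0.0003, 0, -0.15, 0.58, 0, 0, 0, 0.05, 0, -0.18, 0.58, 0, 0, 0, 0.05, 0, -0.18, 0.58])

```text
clock: 25.7
position: [0.4018, -0.2395, 0.179]
ee_rot: [0.129, 0.979, -0.02, 0.158]
ft_force: [0.1, -0.3, -0.9]
grip_width: 0.58
grasp_force: 0.0
```

```bash
python3 - <<'E'
from h import *
o=status.get_obs();print(o['position'],o['clock'])
t=viewer.camera('top');w=viewer.camera('wrist');s=viewer.camera('scene')
for n,i in(('t',t),('w',w),('s',s)): cv2.imwrite(f'pics/f{n}.png',i[:,:,::-1])
# dark eyes in the tote: blobs of very dark pixels surrounded by bright, wrist view
g=cv2.cvtColor(w,cv2.COLOR_RGB2GRAY);c=cm('wrist')
print('pred eyes',proj(c,[[.508,-.266,.036],[.507,-.362,.036]]).round())
n,l,st,ce=cv2.connectedComponentsWithStats((g>165).astype(np.uint8))
for k in range(1,n):
    if st[k,4]>150: print('bright',st[k],ce[k].round(), onplane(c,[ce[k]],[0,0,.034],[0,0,1]).round(3))
# guard: edge row in scene compared to earlier
ct=cm('top');bar=cv2.cvtColor(t,cv2.COLOR_RGB2GRAY)[175:205,165:195].mean(1);print(175+bar.argmax(),bar.round().tolist())
E
```

```text
[ 0.4017553  -0.23947972  0.17899111] 25.7
pred eyes [[257. 228.]
 [179. 243.]]
bright [  0   0  98  57 888] [60. 39.] [[ 0.286 -0.36   0.034]]
bright [302   0  68  28 952] [342.  10.] [[ 0.322 -0.153  0.034]]
bright [242 184  20  23 303] [251. 195.] [[ 0.463 -0.26   0.034]]
bright [160 205  17  20 206] [169. 214.] [[ 0.465 -0.355  0.034]]
bright [241 211  29  42 873] [255. 233.] [[ 0.517 -0.27   0.034]]
bright [161 228  29  35 391] [174. 240.] [[ 0.504 -0.367  0.034]]
bright [263 277  26  19 292] [276. 286.] [[ 0.62  -0.269  0.034]]
bright [229 285  36  16 246] [246. 292.] [[ 0.624 -0.312  0.034]]
bright [  2 310  10  28 191] [  6. 321.] [[ 0.595 -0.687  0.034]]
186 [91.0, 84.0, 81.0, 81.0, 82.0, 85.0, 92.0, 100.0, 116.0, 141.0, 161.0, 166.0, 151.0, 120.0, 88.0, 67.0, 58.0, 56.0, 56.0, 58.0, 62.0, 65.0, 67.0, 70.0, 78.0, 84.0, 83.0, 87.0, 105.0, 127.0]
```

```bash
python3 -c "
from workcell import manip
print(manip.hand_in())"
```

```text
the job is handed in; nothing more can be done
None
```

The job is handed in but no verdict came back: by my camera estimates the guard stands at about 70–72°, both hammer heads lie flat in the tote beside the one already there, and the offcut is still in the tray.

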